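# Check bottle collars on the neck gauge and sort them

## Robot

A 6-joint arm with a two-finger parallel gripper is mounted at the origin on the work surface. World frame = base frame: x ahead of the robot, y to its left, z up, the work surface at z = 0. Lengths are in m, angles in degrees, forces in N, time in s.
With the tool pointing down it reaches from about 0.4 to 0.825 m from the base axis. Payload 7 kg.
Tool frame: the origin (TCP) lies on the centre line of the jaws, within the pads' length; the fingertips stand 19 mm ahead of it and the grasp point (between the pads) is the TCP; z points along the fingers, y is the line along which they close (so a half turn about z gives the same grasp; the last joint's range is limited). The gripper opens to 88 mm and grips with 3 to 60 N. Pads are 19 mm wide; open, the fingers measure 130 mm over their backs; the gripper's body (78 mm by 193 mm) begins 47 mm behind the grasp point.
Start: joints at [92.538, 20.546, 0.682, 0, -70.136, -16.507], TCP at [0.163, 0.655, 0.246] pointing down, gripper open.
Joint ranges: [-176.03, 176.03], [-82.01, 121.73], [-58.28, 71.71], [-173.87, 95.51], [-174.79, -0.11], [-173.66, 173.66]. Speed limits (degrees/s): [136.94, 136.94, 172.46, 180, 180, 180].

## Interface

Orientations are given as [roll, pitch, yaw] about the fixed x, y, z axes, in that order (R = Rz(yaw) Ry(pitch) Rx(roll)).
In Python, from plant import ctrl gives the robot as it stands.
- The arm moves only by the tool move_arm, never from a script. Its argument "motion" is a list of rows, each a list of 3 entries, a list of its own where there are three numbers: the shift along the tool's x, y, z in mm, then the turn, a rotation vector about the tool's x, y, z in degrees, then the closure, from 0 (fully open) to 1 (shut). A call has 1 to 10 rows; each row is the pose to reach, as a shift and turn from the pose commanded when the call began, along the tool's axes at that moment; what a row does not reach only later rows make up. A row lasts 1/12 s, in which the tool goes at most 41.7 mm and 7.16 degrees, less where a joint would pass 70% of its speed; a pose out of reach is approached as far as the arm can. A call with a gripper value outside its range is refused whole. The fingers move at their own pace and stop on an object; the grip force is fixed at half the most. Time passes only in rows, so rows that repeat a pose let the fingers close. It gives the time, the measured TCP pose, the force, the opening and the grip force at its end, in the units of the state.
- ctrl.get_obs(): the state, without advancing time (a new reading comes with each control period).
- ctrl.snapshot(name): name is "scene" or "top" or "wrist"; returns a dict with "color" (480x640x3 uint8, blue, green, red), "camera_matrix" (3x3 intrinsics, pixels), "cam_to_world" (4x4, takes a point from camera to world coordinates). Camera axes: x right, y up, looking along -z (the intrinsics and any distortion apply to the point x, -y, -z); pixel columns grow to the right and rows downward; lengths in m; the calibration is good to about 2 mm. A picture is of the moment at which its call begins. There is no depth.
- ctrl.close_job(): hands the job in; it is judged then, once.
The state is a dict: "clock": time; "joint_pos": joint angles; "qvel": joint speeds; "tau": joint torques, N m; "tool_pos": TCP position; "orientation": TCP orientation; "force": force on the tool from outside, world axes, zero at the start; "moment": the same for the moment, N m; "opening": finger opening in m; "gripper_force": force on a finger pad.
Only numpy, scipy, OpenCV 4.12 (cv2) and the standard library are available. Lean on these libraries where they do the work, as an engineer would, in place of code of your own. Each camera call takes 0.05 s, during which the arm holds its last target. There are 200 camera calls.

## Task

Try each of the two brass bottle collars on the steel neck gauge, one after the other, putting each away before you try the other: lower it squarely over the pin until it either slides all the way down or stops on the pin's top, without forcing it. A collar that slides fully down goes into the wooden tray, one that is too tight goes into the black tray. Leave both standing upright in their trays, and leave everything else on the counter as it is.

Things in the scene. Friction and masses are not known exactly. Their poses are not given: they have to be found in the camera images.
- collar_a: one of two brass bottle collars (drip sleeves): plain open tube standing upright, 44 mm outside diameter, 46 mm tall, outside identical. One has a bore of 31 mm and slides freely right down the gauge pin; the other's bore is 24 mm and it stops on top of the pin. Which is which is not told: it is found by trying. Mass about 0.2 kg. Origin: centre of the underside; z along the bore, up
- collar_b: one of two brass bottle collars (drip sleeves): plain open tube standing upright, 44 mm outside diameter, 46 mm tall, outside identical. One has a bore of 31 mm and slides freely right down the gauge pin; the other's bore is 24 mm and it stops on top of the pin. Which is which is not told: it is found by trying. Mass about 0.2 kg. Origin: centre of the underside; z along the bore, up
- gauge_seat (a point): neck gauge, fixed to the counter: round dark foot 76 mm diameter, 12 mm high, with an upright steel pin of 27 mm diameter in its middle, standing 50 mm above the foot, its top edge chamfered 3 mm at 45 degrees. This point: on the pin's axis at the foot's upper face (12 mm above the counter), where the underside of a fully home collar comes to rest; z up
- gauge_top (a point): centre of the pin's top face, 62 mm above the counter. A collar that is too tight stops with its underside 1 to 2 mm below this point
- wood_tray_in (a point): square brown wooden tray, fixed, 140 x 140 x 26 mm outside, walls and floor 5 mm thick, open on top; this point is the centre of its inner floor (5 mm above the counter), axes along its sides. For the collar that fits
- black_tray_in (a point): square black plastic tray, fixed, 140 x 140 x 26 mm outside, walls and floor 5 mm thick, open on top; this point is the centre of its inner floor (5 mm above the counter), axes along its sides. For the collar that is too tight
- wine: upright green wine bottle with red cap, 74 mm diameter, 240 mm tall; a bystander, to be left alone. Origin: centre of its underside
- jar: clear storage jar with brass lid, 84 mm diameter, 120 mm tall; a bystander, to be left alone. Origin: centre of its underside
- cup: white espresso cup without handle, 62 mm wide, 55 mm tall; a bystander, to be left alone. Origin: centre of its underside
- corkscrew: folded corkscrew lying flat, 110 x 18 mm, 19 mm high, dark wood; a bystander, to be left alone. Origin: centre of its underside
- stopper: cork bottle stopper standing on its thin end, 36 mm wide, 36 mm tall; a bystander, to be left alone. Origin: centre of its underside
- coasters: round stack of cork coasters, 84 mm diameter, 18 mm high; a bystander, to be left alone. Origin: centre of its underside
- spice: small amber jar with black lid, 48 mm diameter, 85 mm tall; a bystander, to be left alone. Origin: centre of its underside
- gauge: the whole neck gauge; origin on the pin's axis at the counter, under the foot

How it is judged:
By the outcome, as a careful person would: the job done as asked, in the order asked, and still so for the second after the job is handed in, with the robot touching nothing.
It also fails if it takes over 72 s, if anything falls off the work surface, if the arm or the gripper's body presses on something with over 40 N, if the wrist force passes 120 N, or if a joint passes its speed limit or range.

## Working session

There is one attempt and no reset: what is moved stays moved. The work goes in short steps, Python scripts to look and compute and a tool call to move; the robot and the scene stay as the last step left them, time stands still between calls to the robot, and variables do not carry over. Pictures are saved under pics/ and viewed, at most 10 in all, crops included, and the job is handed in when it is done.

Besides the shell and the picture viewer there is one more tool, called after "Emit:" by a JSON object that holds its "method" and its "body". move_arm: Moves the arm, as the interface text tells. Its arguments: {"type":"object","properties":{"motion":{"type":"array"}},"required":["motion"]}

```bash
mkdir -p pics; ls; python3 - <<'E'
from plant import ctrl
import cv2,numpy as np
for n in("top","scene"):
    s=ctrl.snapshot(n);cv2.imwrite(f"pics/{n}0.png",s["color"]);np.savez(f"{n}0.npz",**s)
    print(n,s["camera_matrix"].round(1).tolist(),s["cam_to_world"].round(4).tolist(),[k for k in s])
print(ctrl.get_obs())
E
```

```text
pics
top [[613.6, 0.0, 315.9], [0.0, 613.6, 247.6], [0.0, 0.0, 1.0]] [[-0.0223, 0.9966, -0.079, 0.4512], [-0.9996, -0.021, 0.0173, 0.0122], [0.0156, 0.0794, 0.9967, 1.4671], [0.0, 0.0, 0.0, 1.0]] ['color', 'camera_matrix', 'cam_to_world']
scene [[592.2, 0.0, 333.3], [0.0, 592.2, 239.5], [0.0, 0.0, 1.0]] [[-0.8529, -0.3352, 0.4002, 0.989], [0.5221, -0.544, 0.6569, 0.728], [-0.0025, 0.7692, 0.639, 0.7582], [0.0, 0.0, 0.0, 1.0]] ['color', 'camera_matrix', 'cam_to_world']
{'clock': 0.1, 'joint_pos': array([ 9.25378422e+01,  2.05876170e+01,  6.38543193e-01, -1.87192281e-02,
       -7.01346574e+01, -1.65058735e+01]), 'qvel': array([ 0.0533484 , -0.18122298,  0.133166  ,  0.09312748,  0.06663779,
        0.03425436]), 'tau': array([-1.29323849e-03, -5.84163594e+01,  2.93750936e+01,  7.01550364e+00,
        1.01313181e-02, -6.07211655e-05]), 'tool_pos': array([0.16286264, 0.65463592, 0.24470638]), 'orientation': array([ 1.79914719e+02, -6.91856164e-03, -1.39744000e+01]), 'force': array([ 0.04003494, -0.30409781,  0.40342865]), 'moment': array([-0.01675285,  0.02243168, -0.01613317]), 'gripper_force': 0.0, 'opening': 0.0875300350817491}
```

View pics/top0.png

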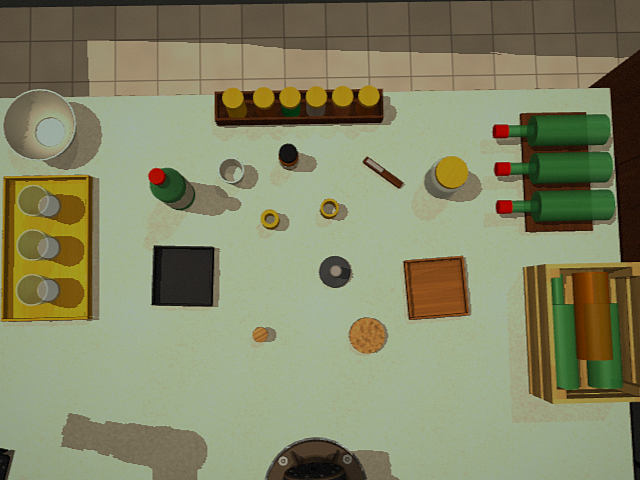

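View pics/scene0.png

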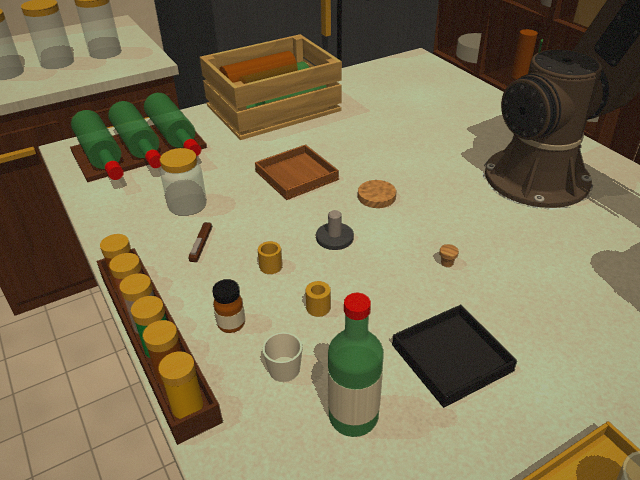

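The top view shows collars at (270,219) and (329,208), the gauge at (335,271), the black tray at (184,276) and the wooden tray at (436,287). In the scene view the collars are at (318,298) and (270,257), and the gauge pin is at (335,225).

```bash
cat > h.py <<'E'
import numpy as np,cv2
from scipy.spatial.transform import Rotation as R
def ray(s,uv):
    K=s["camera_matrix"];T=s["cam_to_world"]
    d=np.array([(uv[0]-K[0,2])/K[0,0],-(uv[1]-K[1,2])/K[1,1],-1.])
    d=T[:3,:3]@d; return T[:3,3].copy(),d/np.linalg.norm(d)
def plane(s,uv,z):
    o,d=ray(s,uv); return o+d*(z-o[2])/d[2]
def tri(*su):
    A=np.zeros((3,3));b=np.zeros(3);L=[]
    for s,uv in su:
        o,d=ray(s,uv);P=np.eye(3)-np.outer(d,d);A+=P;b+=P@o;L.append((o,P))
    x=np.linalg.solve(A,b);return x,max(np.linalg.norm(P@(x-o)) for o,P in L)
def proj(s,p):
    T=s["cam_to_world"];q=T[:3,:3].T@(np.asarray(p)-T[:3,3]);K=s["camera_matrix"]
    return np.array([K[0,2]+K[0,0]*q[0]/-q[2],K[1,2]-K[1,1]*q[1]/-q[2]])
def toolRT(o):
    return R.from_euler("xyz",o["orientation"],degrees=True).as_matrix(),np.array(o["tool_pos"])
def blobs(mask,amin=40):
    n,l,st,c=cv2.connectedComponentsWithStats(mask.astype(np.uint8))
    return [(c[i].round(1).tolist(),st[i].tolist()) for i in range(1,n) if st[i][4]>=amin],l
E
python3 - <<'E'
from plant import ctrl
from h import *
t=dict(np.load("top0.npz"));s=dict(np.load("scene0.npz"))
def brass(im):
    h=cv2.cvtColor(im,cv2.COLOR_BGR2HSV);return (h[...,0]>17)&(h[...,0]<30)&(h[...,1]>140)&(h[...,2]>60)
def hull(im,m,win):
    x0,y0,x1,y1=win;k=np.zeros(m.shape,np.uint8);k[y0:y1,x0:x1]=m[y0:y1,x0:x1]
    c=max(cv2.findContours(k,0,1)[0],key=cv2.contourArea);return c
for name,wt,ws in(("c1",(250,200,290,240),(295,275,340,325)),("c2",(310,190,350,228),(250,235,290,280))):
    ct=hull(t,brass(t["color"]),wt);cs=hull(s,brass(s["color"]),ws)
    mt,ms=cv2.minEnclosingCircle(ct)[0],np.array(cv2.boundingRect(cs))
    us=(ms[0]+ms[2]/2,ms[1]+ms[3]/2)
    print(name,mt,ms,tri((t,mt),(s,us)),plane(t,mt,.04))
# dark gauge foot, trays in top
g=cv2.cvtColor(t["color"],cv2.COLOR_BGR2HSV);gs=cv2.cvtColor(s["color"],cv2.COLOR_BGR2HSV)
def quad(c): return cv2.boxPoints(cv2.minAreaRect(c))
cb=hull(t,g[...,2]<75,(140,235,225,315));cw=hull(t,(g[...,0]<16)&(g[...,1]>110),(395,250,480,325))
for n,c in(("black",cb),("wood",cw)):
    q=np.array([plane(t,p,.026) for p in quad(c)]);print(n,cv2.minAreaRect(c),q.round(3).tolist(),q.mean(0))
sb=hull(s,gs[...,2]<70,(380,300,525,410));sw=hull(s,(gs[...,0]<16)&(gs[...,1]>110),(245,140,345,200))
for n,c in(("black",sb),("wood",sw)):
    a=cv2.approxPolyDP(cv2.convexHull(c),6,True)[:,0];print(n,"scene",a.tolist(),[plane(s,p,.026).round(3).tolist() for p in a])
print("foot",cv2.minEnclosingCircle(hull(t,g[...,2]<120,(310,250,360,295))),plane(t,cv2.minEnclosingCircle(hull(t,g[...,2]<120,(310,250,360,295)))[0],.012))
w=ctrl.snapshot("wrist");o=ctrl.get_obs();Rt,p=toolRT(o)
print("wrist cam in tool",(Rt.T@(w["cam_to_world"][:3,3]-p)).round(4),(Rt.T@w["cam_to_world"][:3,:3]).round(3).tolist(),w["camera_matrix"].round(1).tolist())
E
```

```text
c1 (269.4827575683594, 219.13792419433594) [306 281  24  36] (array([0.63544075, 0.09558997, 0.02295071]), np.float64(0.00012313907689173487)) [0.63336766 0.09453903 0.04      ]
c2 (329.0, 208.5) [258 241  24  33] (array([ 0.6575843 , -0.04572064,  0.02294615]), np.float64(0.0005856238944897944)) [ 0.65565245 -0.04533025  0.04      ]
black ((182.60324096679688, 275.5437927246094), (60.92428207397461, 59.924495697021484), 1.1934894323349) [[0.44, 0.373, 0.026], [0.58, 0.37, 0.026], [0.574, 0.227, 0.026], [0.434, 0.232, 0.026]] [0.50668623 0.30049341 0.026     ]
wood ((436.027587890625, 287.3310546875), (59.460567474365234, 60.45711135864258), 85.2363510131836) [[0.531, -0.218, 0.026], [0.54, -0.362, 0.026], [0.401, -0.367, 0.026], [0.392, -0.225, 0.026]] [ 0.46601686 -0.29320078  0.026     ]
black scene [[461, 305], [516, 361], [512, 371], [443, 407], [394, 347], [393, 335]] [[0.436, 0.239, 0.026], [0.443, 0.375, 0.026], [0.462, 0.386, 0.026], [0.593, 0.381, 0.026], [0.588, 0.253, 0.026], [0.574, 0.232, 0.026]]
wood scene [[338, 170], [338, 179], [286, 199], [255, 162], [306, 145]] [[0.393, -0.229, 0.026], [0.413, -0.198, 0.026], [0.546, -0.191, 0.026], [0.538, -0.357, 0.026], [0.401, -0.362, 0.026]]
foot ((334.9023132324219, 271.4884948730469), 16.28899574279785) [ 0.50871374 -0.05684599  0.012     ]
wrist cam in tool [ 0.0675  0.0006 -0.1397] [[-0.001, 0.968, 0.251], [1.0, 0.001, 0.001], [0.0, 0.251, -0.968]] [[353.8, 0.0, 317.2], [0.0, 353.8, 247.4], [0.0, 0.0, 1.0]]
```

Emit:
{"method": "move_arm", "body": {"motion": [[[320, 235, 0], [0, 0, -14], 0], [[320, 235, 0], [0, 0, -14], 0], [[320, 235, 0], [0, 0, -14], 0], [[320, 235, 0], [0, 0, -14], 0], [[320, 235, 0], [0, 0, -14], 0], [[320, 235, 0], [0, 0, -14], 0], [[320, 235, 0], [0, 0, -14], 0], [[320, 235, 0], [0, 0, -14], 0], [[320, 235, 0], [0, 0, -14], 0], [[320, 235, 0], [0, 0, -14], 0]]}}

```text
clock: 0.98
tool_pos: [0.4183, 0.3465, 0.2456]
orientation: [180.0, 0.0, -0.1]
force: [0.4, 0.2, -0.2]
opening: 0.0875
gripper_force: 0.0
```

Emit:
{"method": "move_arm", "body": {"motion": [[[112, 316, 0], [0, 0, 0], 0], [[112, 316, 0], [0, 0, 0], 0], [[112, 316, 0], [0, 0, 0], 0], [[112, 316, 0], [0, 0, 0], 0], [[112, 316, 0], [0, 0, 0], 0], [[112, 316, 0], [0, 0, 0], 0], [[112, 316, 0], [0, 0, 0], 0], [[112, 316, 0], [0, 0, 0], 0], [[112, 316, 0], [0, 0, 0], 0], [[112, 316, 0], [0, 0, 0], 0]]}}

```text
clock: 1.82
tool_pos: [0.5291, 0.0314, 0.2451]
orientation: [180.0, 0.0, -0.2]
force: [-0.5, 1.0, -0.4]
opening: 0.0879
gripper_force: 0.0
```

```bash
python3 - <<'E'
from plant import ctrl
from h import *
w=ctrl.snapshot("wrist");np.savez("w1.npz",**w);cv2.imwrite("pics/w1.png",w["color"])
print(ctrl.get_obs()["tool_pos"],ctrl.get_obs()["joint_pos"].round(1))
for p in([.634,.095,.046],[.657,-.045,.046],[.509,-.057,.062],[.507,.3,.026],[.466,-.293,.026]):print(proj(w,p).round())
E
```

```text
[0.5288409  0.03272329 0.24518347] [ 24.8   6.9 -17.5  -0.  -65.6  65.1]
[246. 113.]
[402.  84.]
[410. 251.]
[ 60. 245.]
[619. 280.]
```

View pics/w1.png

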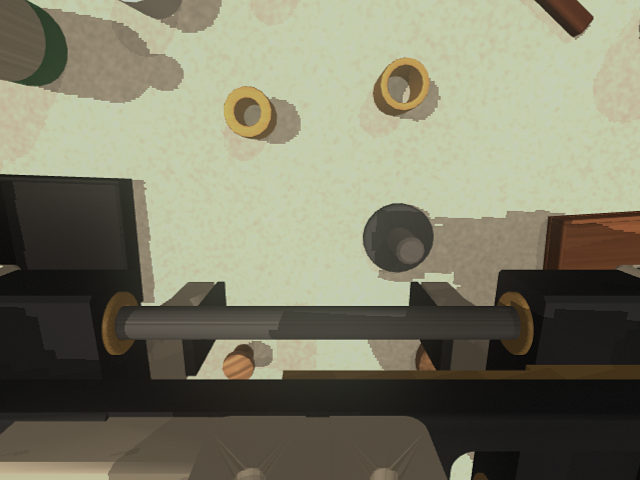

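The wrist view shows collar rims at (247,111) with a smaller bore and (404,84) with a larger one. The pin top is at (410,250) and the foot at (398,238). I'll take a second view for parallax.

Emit:
{"method": "move_arm", "body": {"motion": [[[6, 83, 45], [0, 0, 0], 0], [[6, 83, 45], [0, 0, 0], 0], [[6, 83, 45], [0, 0, 0], 0], [[6, 83, 45], [0, 0, 0], 0], [[6, 83, 45], [0, 0, 0], 0]]}}

```text
clock: 2.28
tool_pos: [0.5348, -0.0486, 0.2003]
orientation: [180.0, 0.0, 0.0]
force: [0.5, -0.1, 1.0]
opening: 0.0876
gripper_force: 0.0
```

```bash
cat >> h.py <<'E'
def rim(w,p,r=45):
    """outer ellipse centre of the bright brass rim near projected p"""
    u=proj(w,p).astype(int);im=cv2.cvtColor(w["color"],cv2.COLOR_BGR2HSV)
    m=((im[...,0]>15)&(im[...,0]<32)&(im[...,1]>100)&(im[...,2]>150)).astype(np.uint8)
    k=np.zeros_like(m);y0,x0=max(u[1]-r,0),max(u[0]-r,0);k[y0:u[1]+r,x0:u[0]+r]=m[y0:u[1]+r,x0:u[0]+r]
    c=max(cv2.findContours(k,0,1)[0],key=cv2.contourArea);return cv2.fitEllipse(cv2.convexHull(c))
def pin(w,p,lo=None,hi=None,r=30):
    """bright grey disc of the pin top near p (Otsu within the dark foot)"""
    u=proj(w,p).astype(int);g=cv2.cvtColor(w["color"],cv2.COLOR_BGR2GRAY);s=w["color"].astype(int)
    sat=s.max(2)-s.min(2)
    m=((g>(lo or 95))&(g<(hi or 150))&(sat<22)).astype(np.uint8);k=np.zeros_like(m);k[u[1]-r:u[1]+r,u[0]-r:u[0]+r]=m[u[1]-r:u[1]+r,u[0]-r:u[0]+r]
    return k,g
E
python3 - <<'E'
from plant import ctrl
from h import *
w=ctrl.snapshot("wrist");np.savez("w2.npz",**w);cv2.imwrite("pics/w2.png",w["color"]);print(ctrl.get_obs()["tool_pos"])
v=dict(np.load("w1.npz"))
for p in([.634,.095,.046],[.657,-.045,.046]):
    a,b=rim(v,p),rim(w,p);x,e=tri((v,a[0]),(w,b[0]));print(a,b,x.round(4),e.round(4),plane(v,a[0],.046).round(4),plane(w,b[0],.046).round(4))
c=[]
for q in(v,w):
    u=proj(q,[.509,-.057,.062]).astype(int);print(u);c.append(cv2.resize(q["color"][u[1]-50:u[1]+50,u[0]-60:u[0]+60],None,fx=3,fy=3,interpolation=0))
cv2.imwrite("pics/g.png",np.hstack(c))
E
```

```text
[ 0.53518008 -0.04809785  0.20084137]
((246.93104553222656, 111.1885986328125), (46.723594665527344, 50.63973617553711), 162.379638671875) ((134.51174926757812, 111.34645080566406), (52.01457595825195, 60.22990798950195), 147.1123809814453) [0.6355 0.0937 0.0459] 0.0001 [0.6354 0.0937 0.046 ] [0.6356 0.0936 0.046 ]
((404.66839599609375, 83.21354675292969), (48.086299896240234, 52.39530944824219), 19.726625442504883) ((314.39215087890625, 80.0765151977539), (55.75259017944336, 60.25762939453125), 178.8843536376953) [ 0.6579 -0.0469  0.0462] 0.0 [ 0.6579 -0.0469  0.046 ] [ 0.658  -0.0469  0.046 ]
[410 250]
[326 271]
```

View pics/g.png

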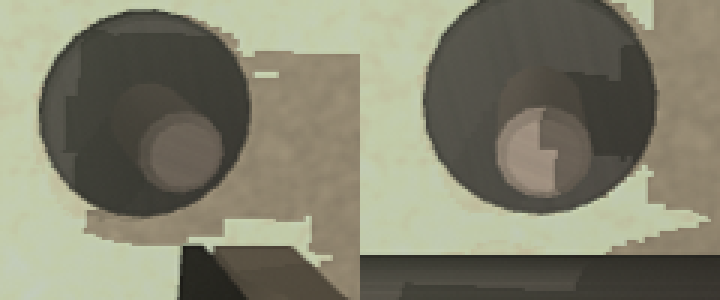

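The crop shows the pin's top disc at about (411,250) in the first view and (327,272) in the second, inside the dark foot ellipse. I'll triangulate the pin, and check it against the foot.

```bash
python3 - <<'E'
from h import *
v,w=dict(np.load("w1.npz")),dict(np.load("w2.npz"))
P=[.509,-.057,.062];F=[];C=[]
for q,u in((v,(410.9,250.3)),(w,(326.8,271.7))):
    g=cv2.cvtColor(q["color"],cv2.COLOR_BGR2GRAY);f=proj(q,[.509,-.057,.012]).astype(int)
    s=q["color"].astype(int);m=((g<100)).astype(np.uint8);k=np.zeros_like(m);k[f[1]-48:f[1]+40,f[0]-48:f[0]+48]=m[f[1]-48:f[1]+40,f[0]-48:f[0]+48]
    k[305-1:]=0;k[:, :]=k
    if q is v: k[276:]=0
    k=cv2.morphologyEx(k,2,np.ones((3,3),np.uint8))
    c=max(cv2.findContours(k,0,1)[0],key=cv2.contourArea);e=cv2.fitEllipse(cv2.convexHull(c));F.append((q,e[0]));print("foot",e,plane(q,e[0],.012).round(4))
    r=cv2.HoughCircles(cv2.resize(g[int(u[1])-25:int(u[1])+25,int(u[0])-25:int(u[0])+25],None,fx=4,fy=4,interpolation=cv2.INTER_CUBIC),3,1.5,20,param1=60,param2=.5,minRadius=35,maxRadius=70)
    if r is not None: print("hough",[( (a[0]/4+int(u[0])-25-.4).round(1),(a[1]/4+int(u[1])-25-.4).round(1),(a[2]/4).round(1)) for a in r[0][:3]])
    C.append((q,u));print("pin",plane(q,u,.062).round(4))
print(tri(*F),tri(*C))
# trays: corners in top view with scene triangulation
t,s=dict(np.load("top0.npz")),dict(np.load("scene0.npz"))
print("tray far corner heights",tri((t,(213.5,306)),(s,(393,335)))[0],)
E
```

```text
foot ((397.85491943359375, 237.23362731933594), (68.07445526123047, 70.34322357177734), 66.1141586303711) [ 0.5106 -0.0561  0.012 ]
hough [(np.float32(409.9), np.float32(249.5), np.float32(13.8)), (np.float32(406.5), np.float32(253.3), np.float32(16.0)), (np.float32(413.7), np.float32(244.7), np.float32(17.3))]
pin [ 0.5094 -0.0575  0.062 ]
foot ((325.57275390625, 253.4459991455078), (76.23371887207031, 77.54861450195312), 93.18550109863281) [ 0.511  -0.0571  0.012 ]
hough [(np.float32(327.0), np.float32(271.7), np.float32(15.8)), (np.float32(341.3), np.float32(276.5), np.float32(11.0)), (np.float32(335.7), np.float32(273.9), np.float32(16.8))]
pin [ 0.5092 -0.057   0.062 ]
(array([ 0.50959447, -0.05719197,  0.00739368]), np.float64(7.718428664585696e-05)) (array([ 0.50998521, -0.05690393,  0.06428431]), np.float64(1.64929782117082e-05))
tray far corner heights [ 0.48035787  0.20816691 -0.05114756]
```

Emit:
{"method": "move_arm", "body": {"motion": [[[100, -142, 60], [0, 0, 0], 0], [[100, -142, 60], [0, 0, 0], 0], [[100, -142, 60], [0, 0, 0], 0], [[100, -142, 60], [0, 0, 0], 0], [[100, -142, 60], [0, 0, 0], 0], [[100, -142, 60], [0, 0, 0], 0], [[100, -142, 90], [0, 0, 0], 0], [[100, -142, 90], [0, 0, 0], 0]]}}

```text
clock: 3.0
tool_pos: [0.6323, 0.0939, 0.107]
orientation: [179.9, 0.3, 0.1]
force: [-1.9, -1.4, -2.5]
opening: 0.0879
gripper_force: 0.0
```

```bash
python3 - <<'E'
from plant import ctrl
from h import *
w=ctrl.snapshot("wrist");o=ctrl.get_obs();print(o["tool_pos"],o["orientation"])
a=rim(w,[.6355,.0937,.046],60);print(a,plane(w,a[0],.046))
# black tray corners in wrist views w1 (right wall outer edge)
E
```

```text
[0.63287469 0.09333584 0.10895925] [1.79923523e+02 2.42828680e-01 9.09326877e-02]Traceback (most recent call last):
  File "<stdin>", line 4, in <module>
  File "h.py", line 27, in rim
    c=max(cv2.findContours(k,0,1)[0],key=cv2.contourArea);return cv2.fitEllipse(cv2.convexHull(c))
ValueError: max() iterable argument is empty
```

Emit:
{"method": "move_arm", "body": {"motion": [[[1, 0, 30], [0, 0, 0], 0], [[1, 0, 55], [0, 0, 0], 0], [[1, 0, 74], [0, 0, 0], 0], [[1, 0, 74], [0, 0, 0], 0], [[1, 0, 74], [0, 0, 0], 0], [[1, 0, 74], [0, 0, 0], 0.3], [[1, 0, 74], [0, 0, 0], 0.4], [[1, 0, 74], [0, 0, 0], 0.45], [[1, 0, 74], [0, 0, 0], 0.45]]}}

```text
clock: 3.8
tool_pos: [0.6365, 0.0931, 0.038]
orientation: [-180.0, -0.1, 0.0]
force: [0.4, -0.2, 0.2]
opening: 0.0662
gripper_force: 0.0
```

Emit:
{"method": "move_arm", "body": {"motion": [[[0, 0, 1], [0, 0, 0], 0.6], [[0, 0, 1], [0, 0, 0], 0.8], [[0, 0, 1], [0, 0, 0], 1], [[0, 0, 1], [0, 0, 0], 1], [[0, 0, 1], [0, 0, 0], 1], [[0, 0, 1], [0, 0, 0], 1], [[0, 0, 1], [0, 0, 0], 1], [[0, 0, 1], [0, 0, 0], 1]]}}

```text
clock: 4.47
tool_pos: [0.6359, 0.0929, 0.0356]
orientation: [-180.0, -0.0, 0.0]
force: [0.0, 1.5, 2.2]
opening: 0.0434
gripper_force: 30.0
```

Emit:
{"method": "move_arm", "body": {"motion": [[[0, 0, -40], [0, 0, 0], 1], [[0, 0, -80], [0, 0, 0], 1], [[-30, 35, -100], [0, 0, 0], 1], [[-60, 65, -100], [0, 0, 0], 1], [[-90, 105, -90], [0, 0, 0], 1], [[-115, 135, -80], [0, 0, 0], 1], [[-125.5, 150.5, -70], [0, 0, 0], 1], [[-125.5, 150.5, -70], [0, 0, 0], 1], [[-125.5, 150.5, -70], [0, 0, 0], 1], [[-125.5, 150.5, -70], [0, 0, 0], 1]]}}

```text
clock: 5.3
tool_pos: [0.5108, -0.0579, 0.1057]
orientation: [180.0, -0.0, -0.0]
force: [1.2, 0.5, -1.3]
opening: 0.0434
gripper_force: 30.0
```

```bash
python3 - <<'E'
from plant import ctrl
from h import *
w=ctrl.snapshot("wrist");s=ctrl.snapshot("scene");o=ctrl.get_obs();print(o["tool_pos"],o["orientation"],o["force"],o["opening"])
u=proj(s,[.51,-.057,.08]).astype(int)
c=cv2.resize(s["color"][u[1]-45:u[1]+45,u[0]-45:u[0]+45],(450,450),interpolation=0)
cv2.imwrite("pics/a1.png",np.hstack([c,cv2.resize(w["color"][200:420,160:480],(350,450))]))
E
```

```text
[ 0.51144633 -0.05719179  0.10579936] [-1.79994692e+02 -4.82132837e-02  6.23584250e-02] [ 0.14855914  0.21518326 -1.82238858] 0.043582583266597676
```

View pics/a1.png

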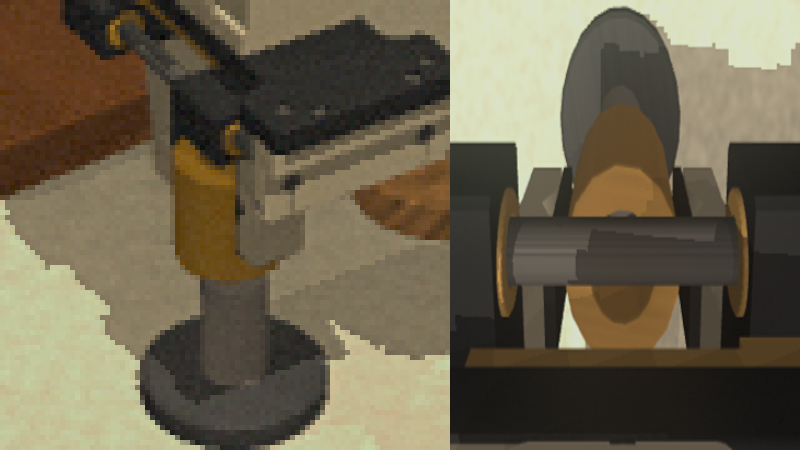

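The collar hangs squarely above the pin: in the scene crop the collar axis is at about x=231 and the pin at about 234. I'll lower it slowly.

Emit:
{"method": "move_arm", "body": {"motion": [[[0, 0, 3], [0, 0, 0], 1], [[0, 0, 6], [0, 0, 0], 1], [[0, 0, 7], [0, 0, 0], 1], [[0, 0, 8], [0, 0, 0], 1], [[0, 0, 9], [0, 0, 0], 1], [[0, 0, 9], [0, 0, 0], 1]]}}

```text
clock: 5.9
tool_pos: [0.5106, -0.0576, 0.0966]
orientation: [180.0, 0.0, 0.0]
force: [-0.0, 1.2, -0.0]
opening: 0.0432
gripper_force: 30.0
```

Emit:
{"method": "move_arm", "body": {"motion": [[[0, 0, 1], [0, 0, 0], 1], [[0, 0, 1], [0, 0, 0], 1], [[0, 0, 2], [0, 0, 0], 1], [[0, 0, 2], [0, 0, 0], 1]]}}

```text
clock: 6.23
tool_pos: [0.5111, -0.0576, 0.096]
orientation: [-180.0, -0.1, 0.1]
force: [-4.7, 2.2, 11.9]
opening: 0.0433
gripper_force: 30.0
```

Emit:
{"method": "move_arm", "body": {"motion": [[[-0.5, 0.3, 2], [0, 0, 0], 1], [[-1, 0.5, 2], [0, 0, 0], 1], [[-1, 0.5, 2], [0, 0, 0], 1], [[-1, 0.5, 2], [0, 0, 0], 1]]}}

```text
clock: 6.57
tool_pos: [0.512, -0.0576, 0.0953]
orientation: [-180.0, -0.3, 0.1]
force: [-2.7, 4.1, 16.9]
opening: 0.0428
gripper_force: 30.0
```

It stopped with its underside at about 60 mm and roughly 12–17 N of contact, so this collar is too tight. I'll lift it and carry it to the black tray.

Emit:
{"method": "move_arm", "body": {"motion": [[[0, 0, -15], [0, 0, 0], 1], [[0, 0, -45], [0, 0, 0], 1], [[-2, -40, -50], [0, 0, 0], 1], [[-3, -80, -50], [0, 0, 0], 1], [[-3, -120, -50], [0, 0, 0], 1], [[-3, -160, -50], [0, 0, 0], 1], [[-3, -200, -50], [0, 0, 0], 1], [[-3, -240, -50], [0, 0, 0], 1], [[-3, -260, -50], [0, 0, 0], 1], [[-3, -260, -50], [0, 0, 0], 1]]}}

```text
clock: 7.4
tool_pos: [0.5068, 0.2059, 0.1425]
orientation: [-179.9, -0.1, 0.2]
force: [1.0, 0.2, -1.4]
opening: 0.0429
gripper_force: 30.0
```

```bash
python3 - <<'E'
from plant import ctrl
from h import *
w=ctrl.snapshot("wrist");o=ctrl.get_obs();print(o["tool_pos"],o["orientation"],o["force"],o["opening"]);np.savez("w3.npz",**w)
cv2.imwrite("pics/a2.png",w["color"])
for p in([.58,.370,.026],[.574,.229,.026],[.434,.232,.026]):print(proj(w,p))
E
```

```text
[0.50621904 0.20390442 0.14224859] [-1.79999547e+02 -6.02596982e-04  2.03001360e-01] [-0.17621001 -1.05768265 -2.96236688] 0.043450248422147814
[ 81.99350296 146.37550654]
[284.17076608 155.99087855]
[283.87689798 336.58743618]
```

View pics/a2.png

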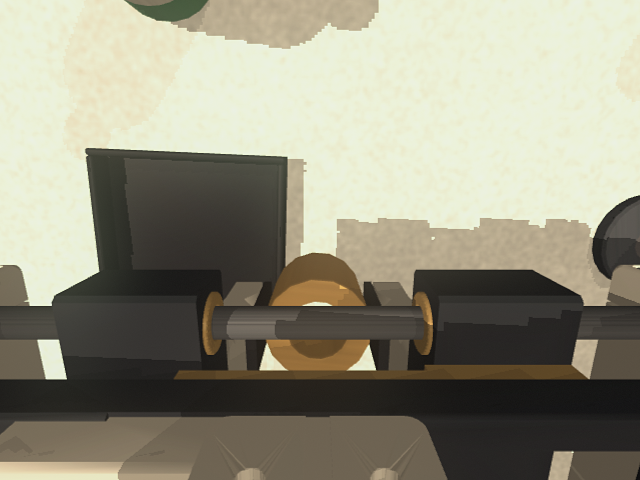

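The tray's far rim corners are at (87,149) and (287,157); the same right corner in the first wrist view is at (131,179).

```bash
python3 - <<'E'
from h import *
v,w=dict(np.load("w1.npz")),dict(np.load("w3.npz"))
print(tri((v,(131.5,179.5)),(w,(287.5,157.5))))
a,b=plane(w,(87,149),.026),plane(w,(287.5,157.5),.026);print(a,b,np.linalg.norm(a-b))
d=(a-b)/np.linalg.norm(a-b);n=np.array([-d[1],d[0],0]);c=(a+b)/2+n*.07*np.sign(-n[0]);print("centre",c)
E
```

```text
(array([0.57276873, 0.22866917, 0.00185144]), np.float64(0.00012503648323703443))
[0.57824612 0.36678258 0.026     ] [0.57298159 0.22668089 0.026     ] 0.14020056682544785
centre [0.50566322 0.29936024 0.026     ]
```

Emit:
{"method": "move_arm", "body": {"motion": [[[0, -40, 0], [0, 0, 0], 1], [[0, -80, 0], [0, 0, 0], 1], [[0, -95, 0], [0, 0, 0], 1], [[0, -95, 30], [0, 0, 0], 1], [[0, -95, 60], [0, 0, 0], 1], [[0, -95, 85], [0, 0, 0], 1], [[0, -95, 95], [0, 0, 0], 1], [[0, -95, 98], [0, 0, 0], 1], [[0, -95, 98], [0, 0, 0], 1]]}}

```text
clock: 8.2
tool_pos: [0.5065, 0.2961, 0.0444]
orientation: [179.9, 0.0, 0.0]
force: [0.5, 0.6, -1.3]
opening: 0.0429
gripper_force: 30.0
```

Emit:
{"method": "move_arm", "body": {"motion": [[[0, 0, 1], [0, 0, 0], 1], [[0, 0, 2], [0, 0, 0], 1], [[0, 0, 3], [0, 0, 0], 1], [[0, 0, 3], [0, 0, 0], 1]]}}

```text
clock: 8.53
tool_pos: [0.5066, 0.2971, 0.0425]
orientation: [-179.9, -0.1, 0.0]
force: [-0.5, -0.2, -1.8]
opening: 0.0434
gripper_force: 30.0
```

Emit:
{"method": "move_arm", "body": {"motion": [[[0, 0, 1], [0, 0, 0], 1], [[0, 0, 2], [0, 0, 0], 1], [[0, 0, 2], [0, 0, 0], 1]]}}

```text
clock: 8.78
tool_pos: [0.5065, 0.2971, 0.0407]
orientation: [-180.0, -0.0, 0.1]
force: [-3.1, -0.8, 6.5]
opening: 0.0435
gripper_force: 30.0
```

Contact at TCP z = 40.7 mm, as expected. I'll release and retreat.

Emit:
{"method": "move_arm", "body": {"motion": [[[0, 0, 0], [0, 0, 0], 0.45], [[0, 0, 0], [0, 0, 0], 0.35], [[0, 0, 0], [0, 0, 0], 0.3], [[0, 0, 0], [0, 0, 0], 0.3], [[0, 0, 0], [0, 0, 0], 0.3], [[0, 0, 0], [0, 0, 0], 0.3], [[0, 0, -20], [0, 0, 0], 0.3], [[0, 0, -50], [0, 0, 0], 0.3], [[0, 0, -90], [0, 0, 0], 0.2], [[0, 0, -100], [0, 0, 0], 0]]}}

```text
clock: 9.62
tool_pos: [0.5086, 0.2984, 0.1453]
orientation: [-179.8, -0.3, 0.1]
force: [1.7, 1.5, 0.9]
opening: 0.0698
gripper_force: 0.0
```

Emit:
{"method": "move_arm", "body": {"motion": [[[150, 346, 0], [0, 0, 0], 0], [[150, 346, 0], [0, 0, 0], 0], [[150, 346, 0], [0, 0, 0], 0], [[150, 346, 0], [0, 0, 0], 0], [[150, 346, 0], [0, 0, 0], 0], [[150, 346, 0], [0, 0, 0], 0], [[150, 346, 0], [0, 0, 0], 0], [[150, 346, 0], [0, 0, 0], 0], [[150, 346, 0], [0, 0, 0], 0], [[150, 346, 0], [0, 0, 0], 0]]}}

```text
clock: 10.45
tool_pos: [0.6582, -0.0551, 0.139]
orientation: [179.9, -0.0, -0.2]
force: [0.6, -0.1, -0.3]
opening: 0.0877
gripper_force: 0.0
```

```bash
python3 - <<'E'
from plant import ctrl
from h import *
t=ctrl.snapshot("top");s=ctrl.snapshot("scene");o=ctrl.get_obs();print(o["tool_pos"],o["orientation"])
u=proj(s,[.507,.299,.03]).astype(int);k=proj(t,[.507,.299,.05]).astype(int)
cv2.imwrite("pics/a3.png",np.hstack([cv2.resize(s["color"][u[1]-70:u[1]+70,u[0]-70:u[0]+70],(400,400)),cv2.resize(t["color"][k[1]-50:k[1]+50,k[0]-50:k[0]+50],(400,400))]))
E
```

```text
[ 0.65665284 -0.0513841   0.13882612] [ 1.79991673e+02  4.13869090e-02 -1.75490126e-01]
```

View pics/a3.png

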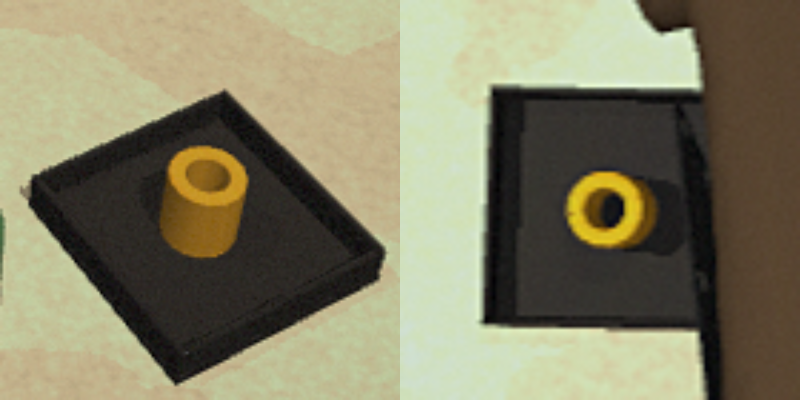

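The first collar stands upright near the centre of the black tray (scene crop (205,200), top crop (605,208)). Now the second collar.

Emit:
{"method": "move_arm", "body": {"motion": [[[0, 0, 30], [0, 0, 0], 0], [[0, 0, 50], [0, 0, 0], 0], [[0, 0, 50], [0, 0, 0], 0], [[0, 0, 50], [0, 0, 0], 0]]}}

```text
clock: 10.88
tool_pos: [0.6557, -0.0483, 0.0889]
orientation: [180.0, 0.1, 0.1]
force: [0.7, -0.3, 0.1]
opening: 0.0876
gripper_force: 0.0
```

Emit:
{"method": "move_arm", "body": {"motion": [[[2, 0, 20], [0, 0, 0], 0], [[2, 0, 40], [0, 0, 0], 0.2], [[2, 0, 52], [0, 0, 0], 0.3], [[2, 0, 52], [0, 0, 0], 0.4], [[2, 0, 52], [0, 0, 0], 0.6], [[2, 0, 52], [0, 0, 0], 0.8], [[2, 0, 52], [0, 0, 0], 1], [[2, 0, 52], [0, 0, 0], 1], [[2, 0, 52], [0, 0, 0], 1], [[2, 0, 52], [0, 0, 0], 1]]}}

```text
clock: 11.72
tool_pos: [0.6594, -0.0488, 0.0389]
orientation: [-180.0, -0.1, 0.1]
force: [-1.4, 2.5, 6.1]
opening: 0.0424
gripper_force: 30.0
```

Emit:
{"method": "move_arm", "body": {"motion": [[[0, 0, 0], [0, 0, 0], 1], [[0, 0, 0], [0, 0, 0], 1], [[0, 0, 0], [0, 0, 0], 1]]}}

```text
clock: 11.97
tool_pos: [0.6594, -0.0488, 0.0389]
orientation: [-180.0, -0.1, 0.1]
force: [-0.6, 3.1, 6.8]
opening: 0.0424
gripper_force: 30.0
```

Emit:
{"method": "move_arm", "body": {"motion": [[[0, 0, -40], [0, 0, 0], 1], [[0, 0, -80], [0, 0, 0], 1], [[-30, 2, -100], [0, 0, 0], 1], [[-65, 5, -100], [0, 0, 0], 1], [[-100, 8, -95], [0, 0, 0], 1], [[-130, 9, -85], [0, 0, 0], 1], [[-148, 9, -72], [0, 0, 0], 1], [[-148, 9, -72], [0, 0, 0], 1], [[-148, 9, -72], [0, 0, 0], 1], [[-148, 9, -72], [0, 0, 0], 1]]}}

```text
clock: 12.8
tool_pos: [0.5112, -0.0582, 0.11]
orientation: [180.0, -0.0, 0.1]
force: [0.3, 0.3, -2.1]
opening: 0.0427
gripper_force: 30.0
```

```bash
python3 - <<'E'
from plant import ctrl
from h import *
w=ctrl.snapshot("wrist");s=ctrl.snapshot("scene");o=ctrl.get_obs();print(o["tool_pos"],o["orientation"],o["force"],o["opening"])
u=proj(s,[.51,-.057,.08]).astype(int)
c=cv2.resize(s["color"][u[1]-45:u[1]+45,u[0]-45:u[0]+45],(450,450),interpolation=0)
cv2.imwrite("pics/a4.png",np.hstack([c,cv2.resize(w["color"][200:420,160:480],(350,450))]))
E
```

```text
[ 0.51163375 -0.05810897  0.10989102] [-1.79998115e+02 -5.22937496e-02  3.30329527e-02] [ 0.19970413  1.0372018  -2.1894815 ] 0.04247615168787967
```

View pics/a4.png

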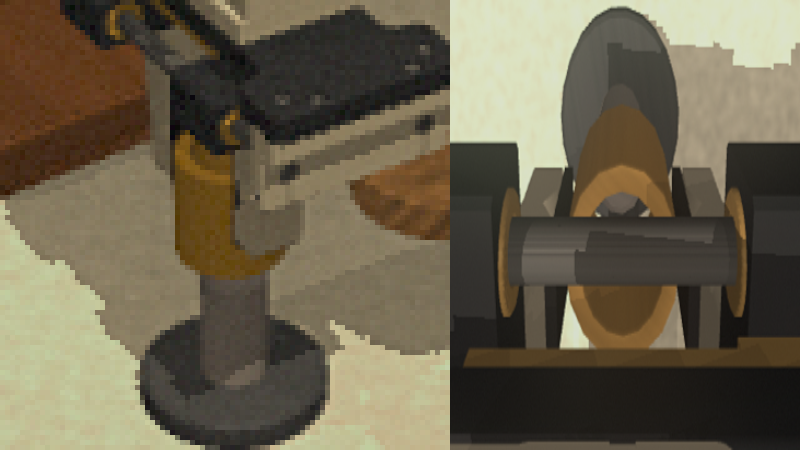

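The second collar, with the visibly wider bore, is centred above the pin (scene crop: collar about x=231, pin about 234). I'll lower it.

Emit:
{"method": "move_arm", "body": {"motion": [[[0, -0.3, 3], [0, 0, 0], 1], [[0, -0.3, 6], [0, 0, 0], 1], [[0, -0.3, 8], [0, 0, 0], 1], [[0, -0.3, 10], [0, 0, 0], 1], [[0, -0.3, 12], [0, 0, 0], 1], [[0, -0.3, 13], [0, 0, 0], 1], [[0, -0.3, 13], [0, 0, 0], 1]]}}

```text
clock: 13.48
tool_pos: [0.5103, -0.058, 0.0962]
orientation: [180.0, 0.0, 0.0]
force: [-0.5, -0.0, -3.2]
opening: 0.0429
gripper_force: 30.0
```

The underside is already below the pin top with no resistance. Continuing down.

Emit:
{"method": "move_arm", "body": {"motion": [[[0, 0, 2], [0, 0, 0], 1], [[0, 0, 5], [0, 0, 0], 1], [[0, 0, 8], [0, 0, 0], 1], [[0, 0, 12], [0, 0, 0], 1], [[0, 0, 16], [0, 0, 0], 1], [[0, 0, 20], [0, 0, 0], 1], [[0, 0, 20], [0, 0, 0], 1]]}}

```text
clock: 14.07
tool_pos: [0.5099, -0.058, 0.0755]
orientation: [180.0, 0.1, 0.0]
force: [-0.2, 0.8, -2.4]
opening: 0.0424
gripper_force: 30.0
```

Emit:
{"method": "move_arm", "body": {"motion": [[[0, 0, 4], [0, 0, 0], 1], [[0, 0, 8], [0, 0, 0], 1], [[0, 0, 12], [0, 0, 0], 1], [[0, 0, 16], [0, 0, 0], 1], [[0, 0, 20], [0, 0, 0], 1], [[0, 0, 22], [0, 0, 0], 1], [[0, 0, 23], [0, 0, 0], 1], [[0, 0, 23], [0, 0, 0], 1]]}}

```text
clock: 14.73
tool_pos: [0.5104, -0.058, 0.0533]
orientation: [180.0, 0.0, 0.0]
force: [1.2, 0.4, -1.6]
opening: 0.0425
gripper_force: 30.0
```

Emit:
{"method": "move_arm", "body": {"motion": [[[0, 0, 1], [0, 0, 0], 1], [[0, 0, 2], [0, 0, 0], 1], [[0, 0, 2.5], [0, 0, 0], 1], [[0, 0, 2.5], [0, 0, 0], 1]]}}

```text
clock: 15.07
tool_pos: [0.5105, -0.0579, 0.0511]
orientation: [-180.0, -0.0, 0.0]
force: [0.0, -1.0, -1.5]
opening: 0.0425
gripper_force: 30.0
```

Emit:
{"method": "move_arm", "body": {"motion": [[[0, 0, 1], [0, 0, 0], 1], [[0, 0, 1], [0, 0, 0], 1], [[0, 0, 2], [0, 0, 0], 1], [[0, 0, 2], [0, 0, 0], 1]]}}

```text
clock: 15.4
tool_pos: [0.5106, -0.0579, 0.0508]
orientation: [180.0, -0.0, 0.1]
force: [-7.9, 0.7, 18.2]
opening: 0.0424
gripper_force: 30.0
```

It is fully home: underside at about 12 mm, on the foot. I'll lift it off and take it to the wooden tray.

Emit:
{"method": "move_arm", "body": {"motion": [[[0, 0, -10], [0, 0, 0], 1], [[0, 0, -40], [0, 0, 0], 1], [[0, 0, -75], [0, 0, 0], 1], [[0, 0, -95], [0, 0, 0], 1], [[0, 0, -95], [0, 0, 0], 1], [[-10, 40, -95], [0, 0, 0], 1], [[-20, 80, -95], [0, 0, 0], 1], [[-30, 110, -95], [0, 0, 0], 1], [[-30, 130, -95], [0, 0, 0], 1], [[-30, 130, -95], [0, 0, 0], 1]]}}

```text
clock: 16.23
tool_pos: [0.4796, -0.1908, 0.1437]
orientation: [180.0, 0.0, -0.1]
force: [-0.0, -0.1, -1.4]
opening: 0.0426
gripper_force: 30.0
```

```bash
python3 - <<'E'
from plant import ctrl
from h import *
w=ctrl.snapshot("wrist");o=ctrl.get_obs();print(o["tool_pos"],o["orientation"],o["force"])
h=cv2.cvtColor(w["color"],cv2.COLOR_BGR2HSV)
m=((h[...,0]<16)&(h[...,1]>110)).astype(np.uint8);m[270:]=0;m[:100]=0
c=max(cv2.findContours(m,0,1)[0],key=cv2.contourArea);a=cv2.approxPolyDP(cv2.convexHull(c),4,True)[:,0]
print(a.tolist(),[plane(w,p,.026).round(4).tolist() for p in a]);cv2.imwrite("pics/a5.png",w["color"])
for p in([.531,-.218,.026],[.540,-.362,.026]):print(proj(w,p))
E
```

```text
[ 0.47985981 -0.18956596  0.14370013] [-1.79998618e+02  3.03956094e-02 -1.43010522e-01] [ 3.25480552e-01 -5.08499294e-04 -1.77306043e+00]
[[555, 167], [545, 269], [360, 269], [361, 179]] [[0.5386, -0.3602, 0.026], [0.4625, -0.3652, 0.026], [0.4629, -0.2239, 0.026], [0.5306, -0.2227, 0.026]]
[354.38235917 178.42980692]
[557.84935718 164.91416199]
```

Emit:
{"method": "move_arm", "body": {"motion": [[[-5, 40, 0], [0, 0, 0], 1], [[-10, 80, 0], [0, 0, 0], 1], [[-14, 104, 0], [0, 0, 0], 1], [[-14, 104, 20], [0, 0, 0], 1], [[-14, 104, 50], [0, 0, 0], 1], [[-14, 104, 80], [0, 0, 0], 1], [[-14, 104, 92], [0, 0, 0], 1], [[-14, 104, 97], [0, 0, 0], 1], [[-14, 104, 97], [0, 0, 0], 1], [[-14, 104, 97], [0, 0, 0], 1]]}}

```text
clock: 17.12
tool_pos: [0.4674, -0.2918, 0.0476]
orientation: [180.0, -0.0, 0.1]
force: [1.0, 0.2, -2.3]
opening: 0.0423
gripper_force: 30.0
```

Emit:
{"method": "move_arm", "body": {"motion": [[[0, 0, 1], [0, 0, 0], 1], [[0, 0, 2], [0, 0, 0], 1], [[0, 0, 3], [0, 0, 0], 1], [[0, 0, 3], [0, 0, 0], 1]]}}

```text
clock: 17.45
tool_pos: [0.4669, -0.292, 0.0446]
orientation: [180.0, -0.1, 0.0]
force: [-0.0, -0.5, -1.6]
opening: 0.0428
gripper_force: 30.0
```

Emit:
{"method": "move_arm", "body": {"motion": [[[0, 0, 1], [0, 0, 0], 1], [[0, 0, 1.5], [0, 0, 0], 1], [[0, 0, 1.5], [0, 0, 0], 1]]}}

```text
clock: 17.7
tool_pos: [0.4669, -0.292, 0.0439]
orientation: [180.0, -0.1, 0.1]
force: [-2.6, 3.2, 10.4]
opening: 0.0425
gripper_force: 30.0
```

Emit:
{"method": "move_arm", "body": {"motion": [[[0, 0, 0], [0, 0, 0], 0.45], [[0, 0, 0], [0, 0, 0], 0.35], [[0, 0, 0], [0, 0, 0], 0.3], [[0, 0, 0], [0, 0, 0], 0.3], [[0, 0, 0], [0, 0, 0], 0.3], [[0, 0, 0], [0, 0, 0], 0.3], [[0, 0, -20], [0, 0, 0], 0.3], [[0, 0, -50], [0, 0, 0], 0.3], [[0, 0, -90], [0, 0, 0], 0.2], [[0, 0, -130], [0, 0, 0], 0]]}}

```text
clock: 18.53
tool_pos: [0.4658, -0.2918, 0.1733]
orientation: [-180.0, 0.1, 0.0]
force: [1.2, -0.5, -1.0]
opening: 0.0698
gripper_force: 0.0
```

Emit:
{"method": "move_arm", "body": {"motion": [[[0, -80, -20], [0, 0, 0], 0], [[0, -120, -30], [0, 0, 0], 0], [[0, -120, -30], [0, 0, 0], 0], [[0, -120, -30], [0, 0, 0], 0], [[0, -120, -30], [0, 0, 0], 0]]}}

```text
clock: 18.95
tool_pos: [0.4671, -0.1701, 0.2036]
orientation: [-180.0, -0.1, 0.3]
force: [0.2, 0.3, 0.9]
opening: 0.0875
gripper_force: 0.0
```

```bash
python3 - <<'E'
from plant import ctrl
import cv2
print(ctrl.get_obs()["tool_pos"]);cv2.imwrite("pics/end.png",ctrl.snapshot("scene")["color"])
E
```

```text
[ 0.46712243 -0.17012389  0.20359989]
```

View pics/end.png

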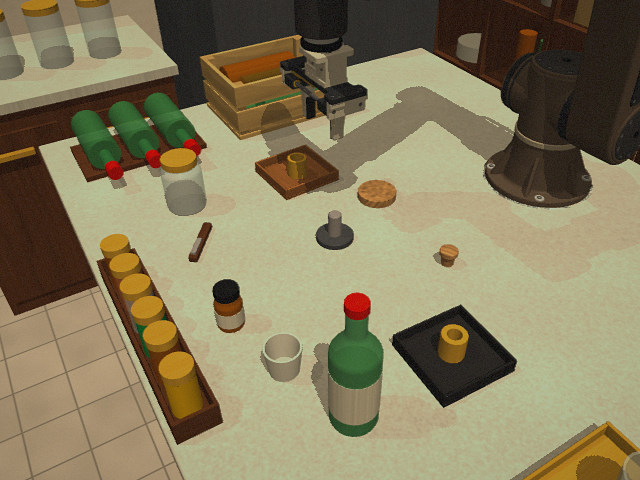

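The final view shows both collars upright in their trays, wooden at (297,167) and black at (453,343). Everything else is where it was.

```bash
python3 -c "
from plant import ctrl
print(ctrl.close_job())"
```

```text
the job is handed in; nothing more can be done
None
```

Job handed in at about 19 s: the tight collar, which stopped on the pin's top, stands upright in the black tray, and the one that slid fully down stands upright in the wooden tray; nothing else was moved.

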